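# Sweep the photo lights up to full

## Task

Bring the coin-photography lights up to full: with the closed fingers pointing down, press lightly on the narrow end of the curved touch bar and run the fingertips along the whole bar, over every dot, to its wide end, without lifting off on the way. Finish while still holding the fingertips pressed lightly on the large dot at the wide end. Do not press hard, and leave the lens cap, blower, coin case and brush where they are.

Things in the scene. Friction and masses are not known exactly. Their poses are not given: they have to be found in the camera images.
- console: Lighting console fixed to the table: aluminium box 180 (its x) by 240 (its y) by 40 mm high, at any yaw. Origin at the centre of its underside, z up. A black C-shaped touch bar, 14 mm wide at one end and 30 mm at the other, stands out of its top, bulging to the console's +x, narrow end on its -y side; the bar's level top is 52 mm above the table when untouched.
- arc_center (a point): Centre of the bar's arc, (-40, 0) mm in the console's frame, at the untouched bar's top height; axes as the console's. The bar's centre line is an arc of radius 85 mm about it, from -75 degrees (narrow end) anticlockwise seen from above through 0 (the console's +x) to +75 degrees (wide end). Five white dots, 4 to 16 mm across, lie on it every 37.5 degrees (56 mm).
- bar (a joint): How far the whole touch bar is pressed down, m: 0 untouched, 0.008 at its hard stop. It stays level and springs back; about 1 N to start, 5 N at 4 mm, 8 N at the stop. It registers a touch from 0.7 mm down, at the place below the point midway between the closed fingers. 3 to 5 mm down is a good light press; 20 N is too hard.
- mark0 (a point): Centre of the small dot at the narrow end on the top face of the touch bar (moves down with the bar); axes as the console's.
- mark1 (a point): Centre of the second dot on the top face of the touch bar (moves down with the bar); axes as the console's.
- mark2 (a point): Centre of the middle dot on the top face of the touch bar (moves down with the bar); axes as the console's.
- mark3 (a point): Centre of the fourth dot on the top face of the touch bar (moves down with the bar); axes as the console's.
- mark4 (a point): Centre of the large dot at the wide end on the top face of the touch bar (moves down with the bar); axes as the console's.
- lens_cap: Grey round lens cap, 58 mm across, 11 mm high, lying loose on the console's top inside the C; origin at the centre of its underside. Leave it.
- blower: Grey dust blower standing on the table beside the console, 60 mm across, 95 mm high; origin under its centre. Leave it.
- coin_case: White flat coin case, 62 by 62 by 14 mm, on the table beside the console; origin under its centre. Leave it.
- coin_brush: Brush 150 mm long lying on the table beyond the console's bulging side of the bar; origin under its middle. Leave it.

How it is judged:
On the way, in this order (a step that is already met when the one before it is completed fails the run):
1. the bar is pressed at the small dot at the narrow end (horizontal distance between the grasp point and mark0 below 0.012 m and value of joint bar above 0.0007 m and contact force between the fingers and console above 0.3 N), for 0.05 s.
2. the bar is pressed at the second dot (horizontal distance between the grasp point and mark1 below 0.012 m and value of joint bar above 0.0007 m and contact force between the fingers and console above 0.3 N), for 0.05 s.
3. the bar is pressed at the middle dot (horizontal distance between the grasp point and mark2 below 0.012 m and value of joint bar above 0.0007 m and contact force between the fingers and console above 0.3 N), for 0.05 s.
4. the bar is pressed at the fourth dot (horizontal distance between the grasp point and mark3 below 0.012 m and value of joint bar above 0.0007 m and contact force between the fingers and console above 0.3 N), for 0.05 s.
5. the bar is pressed at the large dot at the wide end (horizontal distance between the grasp point and mark4 below 0.012 m and value of joint bar above 0.0007 m and contact force between the fingers and console above 0.3 N), for 0.3 s.
At the end, for the whole second after the job is handed in: The fingertips are still pressing the touch bar down by more than 0.7 mm within 12 mm (horizontally, at the point midway between the fingers) of the large dot at the wide end, with less than 20 N, and the lens cap, blower, coin case and brush are within 15 mm of where they started (all of step 5 and contact force between the fingers and console below 20 N and distance of each of lens_cap, blower, coin_case, coin_brush from where it was at the start of the episode below 0.015 m); the arm keeps its last pose, push and grip.
It fails at once if the fingertips lift off the bar on the way (fingertips within 15 mm above the bar and within 20 mm of one of the three middle dots, while the bar is not pressed by 0.3 mm) ((horizontal distance between the grasp point and mark1 below 0.02 m or horizontal distance between the grasp point and mark2 below 0.02 m or horizontal distance between the grasp point and mark3 below 0.02 m) and z of the grasp point in the frame of mark0 below 0.034 m and value of joint bar below 0.0003 m).
It fails at once if the console is pressed harder than 20 N (contact force between the fingers and console above 20 N).
It fails at once if the bar is pressed with the fingers tilted more than 30 degrees from pointing down (value of joint bar above 0.0007 m and angle between the grasp point's own z axis and vertical between 0.52 and 2.62 rad).
It fails at once if the lens cap, blower, coin case or brush is lifted or moved by 15 mm (distance of any of lens_cap, blower, coin_case, coin_brush from where it was at the start of the episode above 0.015 m).
It also fails if it takes over 42 s, if anything falls off the work surface, if the arm or the gripper's body presses on something with over 40 N, if the wrist force passes 120 N, or if a joint passes its speed limit or range.

## Robot

A 6-joint arm with a two-finger parallel gripper is mounted at the origin on the work surface. World frame = base frame: x ahead of the robot, y to its left, z up, the work surface at z = 0. Lengths are in m, angles in rad, forces in N, time in s.
With the tool pointing down it reaches from about 0.375 to 0.9 m from the base axis. Payload 3.1 kg.
Tool frame: the origin (TCP) lies midway between the tips of the shut fingers; the grasp point (between the pads) lies 19 mm behind it (env.tcp_to_grasp is the distance from the TCP to the grasp point, in m); z points along the fingers, y is the direction in which the jaws open and shut (so a half turn about z gives the same grasp; the last joint's range is limited). The gripper opens to 87 mm and grips with 3 to 60 N. Pads are 19 mm wide; open, the fingers measure 117 mm over their backs; the gripper's body (75 mm by 190 mm) begins 51 mm behind the grasp point.
Start: joints at [-1.502, 0.527, 1.433, -0, 1.181, -0.178], TCP at [0.153, -0.606, 0.223] pointing down, gripper open.
Joint ranges: [-3.08, 3.08], [-0.75, 2.2], [0.22, 2.44], [-1.43, 4.57], [0, 2.65], [-2.85, 2.85]. Speed limits (rad/s): [2.79, 2.79, 3.14, 3.14, 3.14, 3.14].

## Interface

Orientations are given as [roll, pitch, yaw] about the fixed x, y, z axes, in that order (R = Rz(yaw) Ry(pitch) Rx(roll)).
In Python, from cell import env gives the robot as it stands.
- The arm moves only by the shell command python3 -m inch 'ROWS'. ROWS is text: rows parted by semicolons, each of 7 numbers parted by spaces: the turn, a rotation vector about the tool's x, y, z in rad, then the shift along the tool's x, y, z in m, then the opening, from 0 (shut) to 1 (fully open). A call has 1 to 5 rows; each row shifts and turns the commanded pose from where the row before left it, along the tool's axes as they then stand; what a row does not reach is not made up. A row lasts 1/10 s, in which the tool goes at most 50 mm and 8.59 degrees, less where a joint would pass 70% of its speed; a pose out of reach is approached as far as the arm can. A call is refused whole if a number of a shift passes 0.05 or a number of a turn 0.15, either way. A call with a gripper value outside its range is refused whole. The fingers move at their own pace and stop on an object; the grip force is fixed at half the most. Time passes only in rows, so rows that do not move let the fingers close. It gives the time, the measured TCP pose, the force and the opening at its end, in the units of the state.
- env.sense(): the state, without advancing time (a new reading comes with each control period).
- env.read_camera(name): name is "scene" or "top" or "wrist"; returns a dict with "color" (384x512x3 uint8, blue, green, red), "depth" (384x512 float32, m along the optical axis (not along the pixel's ray), 0 where there is no reading), "K" (3x3 intrinsics, pixels), "world_to_cam" (4x4, takes a point from world to camera coordinates). Camera axes: x right, y down, z forward; pixel columns grow to the right and rows downward; lengths in m; the calibration is good to about 2 mm. A picture is of the moment at which its call begins.
- env.sign_off(): hands the job in, once; it reports no verdict.
Trained networks look in the newest picture that a camera, given by its name, has taken for a name from the list of things; names that differ only in an ending like _2 or _b are one class to them, and where a whole thing is asked for, a point or a joint stands for the part that bears it (a point fixed in the world has none). Each returns a list of dicts, best first, with "confidence" (0 to 1); they miss things now and then, are a little off and sometimes report something else, mostly with a low value. They report only what shows in the picture. A call takes as long as a camera call.
- env.masks_of(camera, target): "pixels" (384x512 bool, what is visible of it) and "box" ([left, top, right, bottom] in pixels, round what is visible of it).
The state is a dict: "time_s": time; "qpos": joint angles; "dq": joint speeds; "tau": joint torques, N m; "tool_pos": TCP position; "tcp_rot": TCP orientation; "force": force on the tool from outside, world axes, zero at the start; "moment": the same for the moment, N m; "gripper_width": finger opening in m.
Only numpy, scipy, OpenCV 4.12 (cv2) and the standard library are available. Lean on these libraries where they do the work, as an engineer would, in place of code of your own. Each camera call takes 0.05 s, during which the arm holds its last target. There are 200 camera calls.

## Working session

There is one attempt and no reset: what is moved stays moved. The work goes in short steps, Python scripts to look and compute and a shell command to move; the robot and the scene stay as the last step left them, time stands still between calls to the robot, and variables do not carry over. Pictures are saved under pics/ and viewed, about 8 in all and at most 12, crops included, and the job is handed in when it is done.

```bash
ls; mkdir -p pics; python3 - <<'E'
from cell import env
import cv2,numpy as np
s=env.sense();print(s)
for n in("top","scene"):
    c=env.read_camera(n);np.savez(f"/tmp/{n}.npz",**c);cv2.imwrite(f"pics/{n}.png",c["color"])
    print(n,c["K"].tolist(),c["world_to_cam"].tolist())
    for t in("mark0","mark4","console","lens_cap","blower","coin_case","coin_brush"):
        for m in env.masks_of(n,t)[:2]: print(t,round(m["confidence"],2),m["box"],m["pixels"].sum())
E
```

```text
pics
{'time_s': 0.0, 'qpos': array([-1.50149451e+00,  5.28456614e-01,  1.43391420e+00, -1.04153812e-05,
        1.18137553e+00, -1.78506863e-01]), 'dq': array([ 0.00101755,  0.00074424, -0.00015485,  0.00036248, -0.00215319,
        0.00108514]), 'tau': array([-9.69896359e-05, -4.40046251e+01, -1.76591706e+01,  6.32063462e-02,
        5.84405672e-02, -1.72386826e-04]), 'tool_pos': array([ 0.15326996, -0.60515797,  0.22157371]), 'tcp_rot': array([-3.13947148e+00, -3.72935411e-04,  2.47812253e-01]), 'force': array([-0.4785823 , -0.22078761, -0.33564236]), 'moment': array([-0.02353655,  0.06901098,  0.00162536]), 'gripper_width': 0.08714109807393029}
top [[496.19159740668215, 0.0, 256.8850570997876], [0.0, 496.19159740668215, 194.41367225286183], [0.0, 0.0, 1.0]] [[-0.022675136207964474, -0.9996996199526178, -0.009300971161212234, 0.06931865394208792], [-0.9941929937950404, 0.02352720864347028, -0.10500838796163586, 0.5438224974483775], [0.10519567142618116, 0.006865880863958052, -0.9944278407170413, 1.103305189519497], [0.0, 0.0, 0.0, 1.0]]
mark0 0.64 [330.4, 137.3, 383.7, 214.1] 1123

[... 492 characters left out ...]
5906016371442374, 0.9981301132232685, -0.015753543694363045, 0.010821247744652566], [0.6421047500943962, 0.025901205956467284, -0.7661792332321553, -0.2876390189654922], [-0.7643385290355568, -0.055366096186252975, -0.6424338163771084, 1.3818312570870501], [0.0, 0.0, 0.0, 1.0]]
mark0 0.69 [118.5, 188.1, 191.1, 255.4] 1517
mark4 0.69 [118.5, 188.1, 191.1, 255.4] 1517
console 0.92 [74.5, 169.4, 229.7, 290.8] 9478
lens_cap 0.93 [159.9, 208.4, 190.0, 235.5] 621
lens_cap 0.53 [115.8, 190.9, 191.5, 257.5] 1516
blower 0.62 [189.1, 138.2, 220.8, 181.2] 739
coin_case 0.71 [41.6, 266.5, 92.4, 310.4] 1188
coin_brush 0.88 [68.2, 177.2, 136.9, 223.8] 1062
coin_brush 0.15 [118.1, 187.6, 192.0, 256.8] 1484
```

```bash
cat > h.py <<'E'
import numpy as np
def plane(c,uv,z):
    "pixels -> world points on the plane z"
    uv=np.atleast_2d(uv).astype(float);T=c["world_to_cam"];R,t=T[:3,:3],T[:3,3]
    d=np.c_[uv,np.ones(len(uv))]@np.linalg.inv(c["K"]).T@R
    o=-R.T@t
    return o+d*((z-o[2])/d[:,2])[:,None]
E
python3 - <<'E'
import cv2,numpy as np
t=cv2.imread("pics/top.png")[95:285,285:445];s=cv2.imread("pics/scene.png")[130:320,35:245]
f=lambda i:cv2.resize(i,None,fx=580/i.shape[0]*.65,fy=580/i.shape[0]*.65,interpolation=3)
a,b=f(t),f(s);print(a.shape,b.shape)
cv2.imwrite("pics/v1.png",np.hstack([a,b]))
E
```

```text
(377, 317, 3) (377, 417, 3)
```

View pics/v1.png

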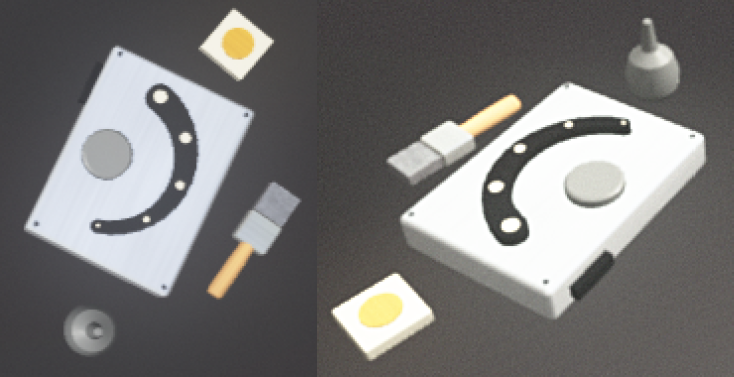

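The crop shows the console with the C. In the left (top) view the narrow end is at crop (98,226) and the wide end at (160,96). The lens cap is inside the C, the blower is at bottom left, the brush is to the right and the case is above. Next I'll fit the dots in both views.

```bash
python3 - <<'E'
import cv2,numpy as np
from h import plane
from scipy.optimize import least_squares
guess={"top":np.array([[98,226],[146,219],[179,185],[185,138],[160,96]])/1.984+[285,95],
"scene":(np.array([[624,123],[569,125],[520,148],[496,187],[511,225]])-[317,0])/1.984+[35,130]}
ang=np.radians([-75,-37.5,0,37.5,75])
def model(p):
    a=ang+p[2]; return np.c_[p[0]+.085*np.cos(a),p[1]+.085*np.sin(a)]
for n in guess:
    c=dict(np.load(f"/tmp/{n}.npz"));g=cv2.cvtColor(c["color"],cv2.COLOR_BGR2GRAY).astype(float)
    P=[]
    for u,v in guess[n]-.25:
        for _ in range(4):
            u0,v0=int(round(u)),int(round(v));r=3 
            w=g[v0-r:v0+r+1,u0-r:u0+r+1];yy,xx=np.mgrid[v0-r:v0+r+1,u0-r:u0+r+1]
            m=np.clip(w-100,0,None)*(np.hypot(xx-u,yy-v)<3.6)
            if m.sum()>0:u,v=(m*xx).sum()/m.sum(),(m*yy).sum()/m.sum()
        P.append((u,v))
    W=plane(c,P,.052)[:,:2]
    r=least_squares(lambda p:(model(p)-W).ravel(),[W[:,0].mean(),W[:,1].mean(),np.arctan2(*(W[2]-W[[0,4]].mean(0))[::-1])],loss="soft_l1",f_scale=.003)
    print(n,np.round(P,1).tolist(),W.round(4).tolist(),r.x.round(4),"res mm",((model(r.x)-W)*1e3).round(1).tolist())
    print(model(r.x).round(4).tolist())
E
```

```text
top [[332.1, 209.8], [358.3, 205.1], [375.2, 187.9], [378.0, 164.0], [365.3, 143.2]] [[0.5044, -0.1099], [0.5136, -0.1687], [0.5511, -0.2079], [0.6051, -0.2168], [0.6532, -0.1905]] [ 0.5902 -0.1323 -2.0545] res mm [[2.8, -3.7], [-0.6, 0.7], [-0.5, 0.4], [-0.4, 0.7], [-0.5, 0.5]]
[[0.5073, -0.1136], [0.513, -0.1679], [0.5506, -0.2075], [0.6046, -0.2161], [0.6526, -0.19]]
scene [[190.2, 188.3], [160.9, 190.4], [136.7, 204.3], [124.9, 223.5], [132.7, 243.0]] [[0.4969, -0.1131], [0.5057, -0.1702], [0.5491, -0.208], [0.603, -0.2164], [0.6513, -0.1895]] [ 0.5847 -0.1321 -2.0249] res mm [[4.4, -2.7], [3.0, 0.2], [-1.7, -0.5], [-1.3, 1.0], [-2.4, 1.6]]
[[0.5013, -0.1159], [0.5086, -0.17], [0.5474, -0.2085], [0.6016, -0.2154], [0.6489, -0.1879]]
```

```bash
python3 -m inch '0 0 0.05 0.0175 -0.0245 0 0;0 0 0.05 0.0175 -0.0245 0 0;0 0 0.05 0.0175 -0.0245 0 0;0 0 0.05 0.0175 -0.0245 0 0;0 0 0.048 0.0175 -0.0245 0 0'
python3 -m inch '0 0 0 0.0175 -0.0245 0 0;0 0 0 0.0175 -0.0245 0 0;0 0 0 0.0175 -0.0245 0 0;0 0 0 0.0175 -0.0245 0 0;0 0 0 0.0175 -0.0245 0 0'
```

```text
time_s: 1.3
tool_pos: [0.222, -0.4711, 0.2227]
tcp_rot: [3.141, -0.0, -0.003]
force: [0.3, 0.2, 0.2]
gripper_width: 0.0549
time_s: 1.8
tool_pos: [0.3098, -0.3488, 0.2228]
tcp_rot: [3.141, -0.0, -0.0]
force: [0.2, -0.2, -0.1]
gripper_width: 0.0148
```

```bash
python3 -m inch '0 0 0 0.02 -0.024 0 0;0 0 0 0.02 -0.024 0 0;0 0 0 0.02 -0.024 0 0;0 0 0 0.02 -0.024 0 0;0 0 0 0.02 -0.024 0 0'
python3 -m inch '0 0 0 0.02 -0.024 0 0;0 0 0 0.02 -0.024 0 0;0 0 0 0.02 -0.024 0 0;0 0 0 0.02 -0.02 0 0;0 0 0 0.01 -0.01 0 0'
python3 -m inch '0 0 0 0 0 0 0;0 0 0 0 0 0 0'
python3 - <<'E'
from cell import env
import cv2,numpy as np
c=env.read_camera("wrist");np.savez("/tmp/wrist.npz",**c);cv2.imwrite("pics/w1.png",c["color"]);s=env.sense();print(s["tool_pos"],s["qpos"],s["force"])
E
```

```text
time_s: 2.3
tool_pos: [0.4101, -0.2288, 0.2228]
tcp_rot: [3.141, -0.001, -0.0]
force: [-0.1, -1.1, 0.8]
gripper_width: 0.0004
time_s: 2.8
tool_pos: [0.5006, -0.1263, 0.2228]
tcp_rot: [3.141, -0.001, 0.002]
force: [-0.5, -0.1, 0.0]
gripper_width: 0.0007
time_s: 3.0
tool_pos: [0.4987, -0.1281, 0.2224]
tcp_rot: [3.141, 0.001, 0.0]
force: [-0.5, 0.2, 0.2]
gripper_width: 0.0004
[ 0.49843366 -0.12838154  0.22243287] [-4.69079969e-01  3.80273877e-01  1.70578252e+00 -7.12739160e-04
  1.05631601e+00  1.10281585e+00] [-0.10102231 -0.62197062 -0.17342548]
```

View pics/w1.png

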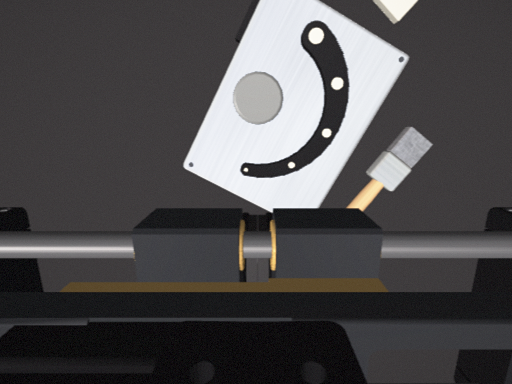

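The wrist view shows all five dots clearly: (247,170), (292,165), (326,133), (337,84) and (316,36). I'll refit from these.

```bash
python3 - <<'E'
import cv2,numpy as np
from h import plane
from scipy.optimize import least_squares
c=dict(np.load("/tmp/wrist.npz"));g=cv2.cvtColor(c["color"],cv2.COLOR_BGR2GRAY)
n,l,st,ce=cv2.connectedComponentsWithStats((g>110).astype(np.uint8))
G=np.array([[247,170],[292,165],[326,133],[337,84],[316,36]])
P=[]
for q in G:
    k=min((k for k in range(1,n) if st[k,4]<500),key=lambda k:np.hypot(*(ce[k]-q)));P.append(ce[k]);print(ce[k].round(1),st[k,4])
W=plane(c,P,.052)[:,:2];ang=np.radians([-75,-37.5,0,37.5,75])
model=lambda p,a=ang,r=.085:np.c_[p[0]+r*np.cos(a+p[2]),p[1]+r*np.sin(a+p[2])]
r=least_squares(lambda p:(model(p)-W).ravel(),[.59,-.132,-2.05])
print(W.round(4).tolist(),r.x.round(4),((model(r.x)-W)*1e3).round(1).tolist())
cap=plane(c,[[258,97]],.051)[0];print("cap",cap.round(3),np.hypot(*(cap[:2]-r.x[:2])))
E
```

```text
[245.4 169.4] 16
[291.  164.6] 39
[326.2 132.4] 76
[336.8  83. ] 135
[315.7  35.3] 216
[[0.5049, -0.1142], [0.5107, -0.1686], [0.5484, -0.2084], [0.6024, -0.217], [0.6506, -0.1909]] [ 0.588  -0.1331 -2.0555] [[0.2, -0.1], [0.0, -0.1], [0.0, 0.0], [-0.1, 0.1], [-0.2, 0.1]]
cap [ 0.588 -0.129  0.051] 0.003976781512011484
```

```bash
python3 -m inch '0 0 0 0.0038 -0.007 0.02 0;0 0 0 0.0037 -0.0073 0.03 0;0 0 0 0 0 0.03 0;0 0 0 0 0 0.03 0;0 0 0 0 0 0.025 0'
python3 -m inch '0 0 0 0 0 0.015 0;0 0 0 0 0 0.006 0;0 0 0 0 0 0 0;0 0 0 0 0 0 0'
python3 - <<'E'
from cell import env
import cv2
for n,(v,u,h,w) in {"scene":(150,90,120,160)}.items():
    c=env.read_camera(n);cv2.imwrite("pics/s2.png",cv2.resize(c["color"][v:v+h,u:u+w],None,fx=4,fy=4,interpolation=3))
print(env.sense()["tool_pos"])
E
```

```text
time_s: 3.55
tool_pos: [0.5056, -0.1145, 0.0863]
tcp_rot: [-3.141, 0.001, -0.002]
force: [-0.5, 0.1, -0.1]
gripper_width: 0.0002
time_s: 3.95
tool_pos: [0.507, -0.1142, 0.0672]
tcp_rot: [3.141, -0.001, -0.001]
force: [0.7, 0.3, 0.4]
gripper_width: 0.0007
[ 0.507268   -0.11413427  0.06748121]
```

View pics/s2.png

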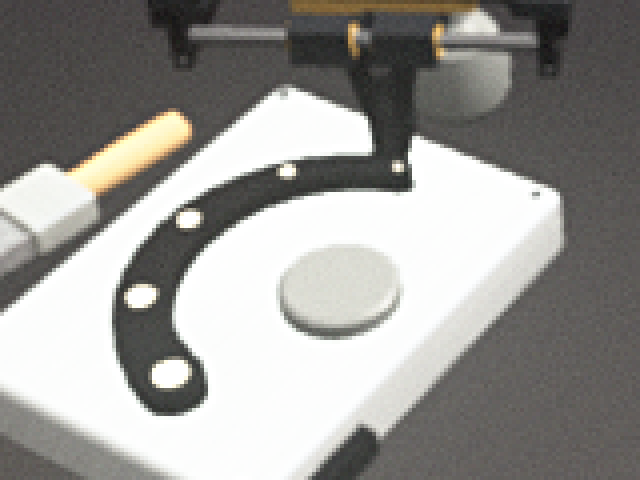

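The fingertips are 15 mm above the narrow-end dot, with the blower behind them and below the gripper body. Pressing gently next.

```bash
python3 -m inch '0 0 0 -0.001 0 0.006 0;0 0 0 0 0 0.004 0;0 0 0 0 0 0.002 0;0 0 0 0 0 0.001 0;0 0 0 0 0 0 0'
python3 -m inch '0 0 0 0 0 0.001 0;0 0 0 0 0 0.001 0;0 0 0 0 0 0.001 0;0 0 0 0 0 0.001 0;0 0 0 0 0 0 0'
```

```text
time_s: 4.5
tool_pos: [0.5057, -0.1133, 0.0534]
tcp_rot: [-3.141, 0.0, -0.0]
force: [0.6, -0.4, -0.3]
gripper_width: 0.0005
time_s: 5.0
tool_pos: [0.5059, -0.1134, 0.0497]
tcp_rot: [3.142, -0.0, -0.0]
force: [-0.8, 0.6, 3.4]
gripper_width: 0.0002
```

```bash
python3 -m inch '0 0 0 0 0 0.001 0;0 0 0 0 0 0.001 0;0 0 0 0 0 0 0;0 0 0 0 0 0 0'
python3 - <<'E'
import numpy as np
a=np.radians(np.linspace(-75,75,41))-2.055
p=np.c_[.589+.085*np.cos(a),-.1328+.085*np.sin(a)]
d=np.diff(p,axis=0)*[1,-1]*1e3
for i in range(0,40,5):print((d[i:i+5]).round(1).tolist(),"-> end",p[i+5].round(4))
E
```

```text
time_s: 5.4
tool_pos: [0.5058, -0.1134, 0.0477]
tcp_rot: [3.142, -0.0, -0.0]
force: [-0.5, 1.3, 5.2]
gripper_width: 0.0006
[[-1.0, 5.5], [-0.7, 5.5], [-0.3, 5.6], [0.0, 5.6], [0.4, 5.5]] -> end [ 0.5045 -0.1417]
[[0.8, 5.5], [1.1, 5.4], [1.5, 5.4], [1.8, 5.3], [2.2, 5.1]] -> end [ 0.5118 -0.1684]
[[2.5, 5.0], [2.8, 4.8], [3.1, 4.6], [3.4, 4.4], [3.7, 4.2]] -> end [ 0.5274 -0.1913]
[[4.0, 3.9], [4.2, 3.6], [4.4, 3.4], [4.6, 3.1], [4.8, 2.7]] -> end [ 0.5494 -0.208 ]
[[5.0, 2.4], [5.2, 2.1], [5.3, 1.8], [5.4, 1.4], [5.5, 1.0]] -> end [ 0.5757 -0.2168]
[[5.5, 0.7], [5.6, 0.3], [5.6, -0.0], [5.5, -0.4], [5.5, -0.8]] -> end [ 0.6034 -0.2166]
[[5.4, -1.1], [5.4, -1.5], [5.3, -1.8], [5.1, -2.2], [5.0, -2.5]] -> end [ 0.6296 -0.2075]
[[4.8, -2.8], [4.6, -3.1], [4.4, -3.4], [4.2, -3.7], [3.9, -4.0]] -> end [ 0.6514 -0.1905]
```

```bash
python3 -m inch '0 0 0 -0.001 0.0055 0 0;0 0 0 -0.0007 0.0055 0 0;0 0 0 -0.0003 0.0056 0 0;0 0 0 0 0.0056 0 0;0 0 0 0.0004 0.0055 0 0'
```

```text
time_s: 5.9
tool_pos: [0.5033, -0.14, 0.0475]
tcp_rot: [-3.139, 0.002, -0.001]
force: [-0.8, 4.2, 5.0]
gripper_width: 0.0004
```

```bash
python3 -m inch '0 0 0 0.0008 0.0055 0 0;0 0 0 0.0011 0.0054 0 0;0 0 0 0.0015 0.0054 0 0;0 0 0 0.0018 0.0053 0 0;0 0 0 0.0022 0.0051 0 0'
```

```text
time_s: 6.4
tool_pos: [0.51, -0.1665, 0.0474]
tcp_rot: [-3.139, 0.003, -0.001]
force: [-1.7, 3.9, 6.3]
gripper_width: 0.0004
```

```bash
python3 -m inch '0 0 0 0.0026 0.005 0 0;0 0 0 0.0029 0.0048 0 0;0 0 0 0.0032 0.0046 0 0;0 0 0 0.0035 0.0044 0 0;0 0 0 0.0038 0.0042 0 0'
```

```text
time_s: 6.9
tool_pos: [0.5254, -0.1893, 0.0472]
tcp_rot: [-3.138, 0.005, -0.0]
force: [-2.1, 2.7, 5.9]
gripper_width: 0.0006
```

```bash
python3 -m inch '0 0 0 0.004 0.0039 0 0;0 0 0 0.0043 0.0037 0 0;0 0 0 0.0045 0.0035 0 0;0 0 0 0.0046 0.0032 0 0;0 0 0 0.0048 0.0028 0 0'
```

```text
time_s: 7.4
tool_pos: [0.5473, -0.2065, 0.0471]
tcp_rot: [-3.138, 0.006, 0.0]
force: [-4.5, 2.0, 6.3]
gripper_width: 0.0003
```

```bash
python3 -m inch '0 0 0 0.005 0.0025 -0.0002 0;0 0 0 0.0053 0.0021 -0.0002 0;0 0 0 0.0054 0.0018 -0.0001 0;0 0 0 0.0055 0.0014 0 0;0 0 0 0.0055 0.001 0 0'
```

```text
time_s: 7.9
tool_pos: [0.5742, -0.216, 0.0476]
tcp_rot: [-3.14, 0.005, 0.0]
force: [-3.9, 0.3, 4.6]
gripper_width: 0.0003
```

```bash
python3 -m inch '0 0 0 0.0055 0.0007 0 0;0 0 0 0.0056 0.0003 0 0;0 0 0 0.0056 0 0 0;0 0 0 0.0055 -0.0004 0 0;0 0 0 0.0055 -0.0008 0 0'
```

```text
time_s: 8.4
tool_pos: [0.6022, -0.2164, 0.0477]
tcp_rot: [-3.141, 0.005, 0.0]
force: [-4.1, -0.5, 4.8]
gripper_width: 0.0004
```

```bash
python3 -m inch '0 0 0 0.0054 -0.0011 0 0;0 0 0 0.0054 -0.0015 0 0;0 0 0 0.0053 -0.0018 0 0;0 0 0 0.0051 -0.0022 0 0;0 0 0 0.005 -0.0025 0 0'
```

```text
time_s: 8.9
tool_pos: [0.6292, -0.2079, 0.048]
tcp_rot: [3.141, 0.003, 0.0]
force: [-3.1, -1.6, 4.7]
gripper_width: 0.0005
```

```bash
python3 -m inch '0 0 0 0.0048 -0.0028 0 0;0 0 0 0.0046 -0.0031 0 0;0 0 0 0.0044 -0.0034 0 0;0 0 0 0.0042 -0.0037 0 0;0 0 0 0.0038 -0.004 0 0'
python3 -m inch '0 0 0 0 0 0 0;0 0 0 0 0 0 0;0 0 0 0 0 0 0;0 0 0 0 0 0 0;0 0 0 0 0 0 0'
python3 - <<'E'
from cell import env
import cv2
c=env.read_camera("scene");cv2.imwrite("pics/s3.png",cv2.resize(c["color"][130:320,35:245],None,fx=3,fy=3,interpolation=3))
print(env.sense()["tool_pos"],env.sense()["force"])
E
```

```text
time_s: 9.4
tool_pos: [0.6528, -0.1904, 0.0482]
tcp_rot: [3.141, -0.001, -0.0]
force: [-2.2, -2.6, 4.3]
gripper_width: 0.0004
time_s: 9.9
tool_pos: [0.6533, -0.1899, 0.0484]
tcp_rot: [-3.141, -0.003, -0.001]
force: [2.2, 2.0, 4.2]
gripper_width: 0.0003
[ 0.65308622 -0.19004668  0.04836108] [3.23516915 2.30146983 4.64383745]
```

View pics/s3.png

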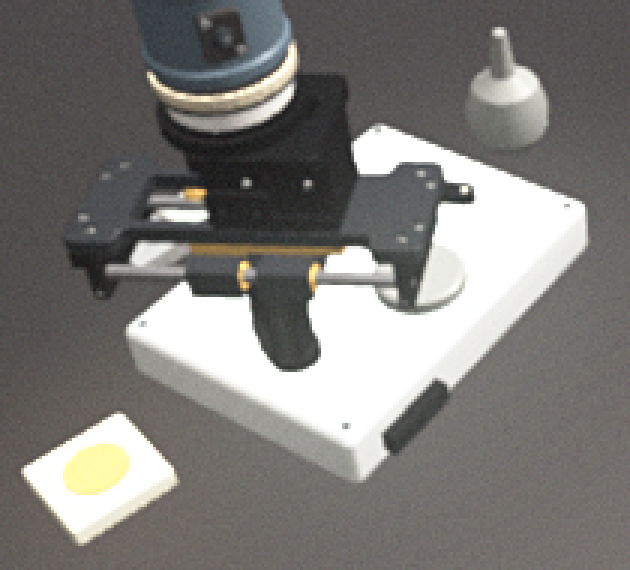

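The tips cover the wide-end dot at about (288,345), and the cap, case and blower look where they were. Holding steady, so I'm handing in.

```bash
python3 -c "
from cell import env
print(env.sign_off())"
```

```text
the job is handed in; nothing more can be done
None
```

I ran the closed fingertips along the whole touch bar, from the narrow end to the wide end, and handed in while they were still pressing the large dot. The hand-in gives no verdict.

- **Finding the bar:** I fitted the five dots in the wrist picture, with at most 0.2 mm of error. The top-camera fit agreed to about 2 mm. The scene-camera fit was up to about 4 mm off, because its small-dot readings were poor, so I left it out.
- **The slide:** At every reading the bar was 3.5 to 5 mm down with 4 to 6.5 N of downward force. The fingers pointed straight down and stayed within about 2.5 mm of the arc.
- **At the end (9.9 s of 42 s):** The tip was at (0.653, -0.190), about 2 mm from the large dot. The bar was about 3.6 mm down with about 4.5 N downward, roughly 6 N in all including sideways friction.
- **Other objects:** In the last picture the lens cap, blower and coin case looked unmoved. The brush was mostly hidden behind the gripper, so I could not confirm it by eye, but the path stayed clear of it.

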